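# Log a refill canister in at the desk reader

## Robot

A 6-joint arm with a two-finger parallel gripper is mounted at the origin on a cart in front of the work surface, level with it; the furniture and walls round the work are solid. World frame = base frame: x ahead of the robot, y to its left, z up, the work surface at z = 0. Lengths are in m, angles in degrees, forces in N, time in s.
With the tool pointing down it reaches from about 0.325 to 0.85 m from the base axis. Payload 15.5 kg.
Tool frame: the origin (TCP) lies midway between the tips of the shut fingers; the grasp point (between the pads) lies 19 mm behind it; z points along the fingers, y is the line along which they close (so a half turn about z gives the same grasp; the last joint's range is limited). The gripper opens to 91 mm and grips with 3 to 60 N. Pads are 32 mm wide; open, the fingers measure 118 mm over their backs; the gripper's body (76 mm by 178 mm) begins 60 mm behind the grasp point.
Start: joints at [69.07, 28.281, 77.091, -0, 74.628, -5.472], TCP at [0.167, 0.602, 0.214] pointing down, gripper open.
Joint ranges: [-166.48, 166.48], [-47.26, 123.95], [12.59, 153.08], [-70.14, 250.14], [6.76, 159.57], [-176.63, 176.63]. Speed limits (degrees/s): [108.29, 108.29, 147.25, 172.46, 172.46, 172.46].

## Interface

Orientations are given as a 3x3 rotation matrix whose columns are the frame's x, y, z axes.
In Python, from bench import ctrl gives the robot as it stands. The module is installed in compiled form; this text tells all that it offers. Calls block until the motion is done:
- ctrl.goto(position, orientation): joint-space move of the TCP to a pose.
- ctrl.move_l(position, vel=0.15, ori=None, contact_N=None): straight line of the TCP; ori=None keeps the orientation; vel is the mean speed in m/s. With contact_N (N) it stops when the force on the tool has changed by that much, and returns True; else False.
- ctrl.movej(angles): joint-space move.
- ctrl.command_gripper(opening): opening from 0.0 (shut) to 1.0 (fully open); the grip force is fixed at half the most; returns when the fingers have stopped.
- ctrl.sleep(seconds).
- ctrl.ik(position, orientation): joint angles nearest the present ones, or None.
- ctrl.read_camera(name): name is "side" or "top"; returns the picture (400x640x3 uint8, blue, green, red); there is no depth.
- ctrl.camera_params(name): a dict with "fx", "fy", "cx", "cy" (pixels), "pose" (4x4, takes a point from camera to world coordinates). Camera axes: x right, y up, looking along -z (the intrinsics and any distortion apply to the point x, -y, -z); pixel columns grow to the right and rows downward; lengths in m; the calibration is good to about 2 mm. A picture is of the moment at which its call begins. camera_params takes no time and is no camera call.
A pose or a line that the arm cannot do raises ctrl.MotionError and nothing moves.
- ctrl.sign_off(): hands the job in; it is judged then, once.
Readings, each from a call of its own:
- ctrl.current_t(): time.
- ctrl.current_q(): joint angles.
- ctrl.current_dq(): joint speeds.
- ctrl.current_effort(): joint torques, N m.
- ctrl.current_tool_pos(): TCP position.
- ctrl.current_eef_rot(): TCP orientation.
- ctrl.current_contact_force(): force on the tool from outside, world axes, zero at the start.
- ctrl.current_wrist_torque(): the same for the moment, N m.
- ctrl.current_grip_width(): opening from 0.0 (shut) to 1.0 (fully open).
- ctrl.current_grasp_force(): force on a finger pad.
Only numpy, scipy, OpenCV 4.12 (cv2) and the standard library are available. Lean on these libraries where they do the work, as an engineer would, in place of code of your own. Each camera call takes 0.05 s, during which the arm holds its last target. There are 200 camera calls.

## Task

Log the blue toner canister in: first take the blue card out of the wooden stand and dock it in the reader's card slot (foot into the slot with the card leaning outward over the lip, then straightened up so that its top tucks in under the little black hood and it stands upright, fully down). Then, without gripping the canister, gently push its orange ear round so that the black-and-white code on its side squarely faces the reader's scan window, the canister staying seated in its nest. Leave the yellow card and the other things on the desk where they are.

Things in the scene. Friction and masses are not known exactly. Their poses are not given: they have to be found in the camera images.
- reader: Desk reader, fixed. Origin on the table top under the nest's centre; z up, x from nest to scan head. Grey base plate x -46 to 130, y -213 to 63 mm, 8 mm thick; on it the black nest ring (inner radius 47, outer 53, 10 mm high), the white scan head (x 80 to 126, y -33 to 33, top 92 mm above the table) and the card dock at y = -165 mm. The canister's ear cannot pass the head.
- window (a point): Centre of the black scan window, on the face of the scan head that looks at the nest: at (80, 0, 52) mm in the reader's frame.
- nest (a point): Centre of the nest's floor, on top of the base plate: at (0, 0, 8) mm in the reader's frame.
- slot (a point): Centre of the card slot's floor, at (0, -165, 8) mm in the reader's frame, axes as the reader's. Slot 14 mm wide (y -7 to 7), 62 mm long (along x), between end cheeks 16 mm high (bevelled tops, outer ends at x +-40). On its -y side a black lip, vertical to 10 mm above the floor, then a 45 degree chamfer out to y = -21 at 24 mm. On its +y side the white back post.
- hood (a point): Middle of the underside of the black hood's front edge, 88 mm above the slot floor, 3 mm to -y of slot. Post (y 7 to 29 from the slot centre) and hood (y -3 to 29) are 40 mm wide in x, 96 mm high. An upright card will not pass the hood: put its foot in with its top leaning 15 to 20 degrees to -y, then turn it upright about its foot. Fingers on its side edges pass beside post and hood.
- card_blue: Blue rigid plastic card, 8 mm thick (own x), 56 mm wide (own y), 80 mm tall (z), 60 g, same front and back, standing loose and upright in either slot of the stand. Origin: centre of its lower edge. Grip it from above across the 56 mm width near its top. In the dock it stands on its own foot once upright; resting back against the post is also right.
- card_yellow: Yellow card of the same size in the stand's other slot; not to be moved. Origin: centre of its lower edge.
- stand: Light wooden card stand, fixed, 80 (x) by 62 (y) by 24 mm high, origin at the centre of its underside. Its two slots run along its y, centred at x = -20 and +20 mm, 11.5 mm wide, open at the ends; the cards' feet rest 6 mm above the table, their tops 86 mm above it.
- canister: Blue canister, black lid, 90 mm diameter, 81 mm tall, 0.35 to 0.6 kg, loose in the nest, foot 8 mm above the table; a newton or two at the ear turns it. Origin: centre of its underside; z up; x points out through the code. At the start its code is 35 to 155 degrees anticlockwise (from above) of the scan head: turn it clockwise, as the ear cannot pass the head.
- code (a point): Middle of the white code patch (34 x 36 mm with black squares) on the canister's wall, 45 mm from its axis and 40 mm above its foot.
- ear (a point): A point in the canister's orange ear, 80 mm from its axis, 44 mm above its foot. The ear juts out 120 degrees anticlockwise (from above) of the code; it is 10 mm thick, reaches from the wall (45 mm) to 95 mm from the axis, and from 34 to 54 mm above the canister's foot.
- ink_bottle: Dark blue ink bottle with black cap, 49 mm diameter, 58 mm tall, loose, in front of the reader; leave alone. Origin at the centre of its underside.
- cream_pot: Pot of hand cream, grey lid, 69 mm diameter, 41 mm tall, loose; leave alone. Origin at the centre of its underside.
- stamp: Wooden-handled rubber stamp, 25 x 44 mm, 65 mm tall, loose; leave alone. Origin at the centre of its underside.
- mouse: White cordless mouse, 108 x 61 mm, 40 mm tall, loose; leave alone. Origin at the centre of its underside.
- binder_clip: Black binder clip standing on its spine, 32 x 27 mm, 35 mm tall, loose, beside the reader; leave alone. Origin at the centre of its underside.
There are look-alikes about, which are no part of the job. Of the things like the card_blue, leave any that is pink; of the rest the larger one is meant.

How it is judged (in metres and radians):
On the way, in this order (a step that is already met when the one before it is completed fails the run):
1. the blue card stands upright, fully down in the dock slot under the hood (x of card_blue in the frame of slot between -0.006 and 0.006 m and y of card_blue in the frame of slot between -0.006 and 0.006 m and z of card_blue in the frame of slot between -0.004 and 0.005 m and angle between card_blue's own z axis and vertical below 0.1 rad), for 0.2 s.
2. the canister's code faces the scan window (angle between the x axis of canister and the x axis of reader, either way round below 0.16 rad and x of code in the frame of reader above 0.03 m and horizontal distance between canister and nest below 0.006 m and angle between canister's own z axis and vertical below 0.06 rad and height (world z) of canister below 0.013 m), for 0.2 s.
At the end, for the whole second after the job is handed in: The blue card stands in the dock slot, foot on the slot floor (within 5 mm) and within 6 mm of its centre, upright within 0.10 rad; the canister stands seated upright in its nest with its code facing the scan window within 0.16 rad; both at rest (all of step 1 and all of step 2 and linear speed of each of card_blue, canister below 0.02 m/s and angular speed of canister below 0.1 rad/s); the robot touches nothing.
It fails at once if the canister is gripped or pushed hard (more than 20 N from the fingers) (contact force between the fingers and canister above 20 N).
It fails at once if the canister is lifted out of its nest or tipped (height (world z) of canister above 0.018 m or angle between canister's own z axis and vertical above 0.25 rad).
It fails at once if the yellow card is taken out of the stand or shifted by more than 15 mm (distance of card_yellow from where it was at the start of the episode above 0.015 m).
It fails at once if a bystander is pushed by more than 30 mm (distance of any of ink_bottle, cream_pot, stamp, mouse, binder_clip from where it was at the start of the episode above 0.03 m).
It also fails if it takes over 54 s, if anything falls off the work surface, if the arm or the gripper's body presses on something with over 40 N, if the wrist force passes 120 N, or if a joint passes its speed limit or range.

## Working session

There is one attempt and no reset: what is moved stays moved. The work goes in short steps, each a Python script; the robot and the scene stay as the last script left them, time stands still between calls to the robot, and variables do not carry over. Pictures are saved under pics/ and viewed, at most 10 in all, crops included, and the job is handed in when it is done.

```bash
mkdir -p pics; python3 - <<'E'
from bench import ctrl
import cv2,numpy as np
for n in("side","top"):
    im=np.array(ctrl.read_camera(n)); cv2.imwrite(f"pics/{n}0.png",im)
    p=ctrl.camera_params(n); print(n,{k:(np.round(v,4).tolist()) if not isinstance(v,str) else v for k,v in p.items()})
E
```

```text
side {'fx': 398.321, 'fy': 398.321, 'cx': 315.7689, 'cy': 199.1821, 'pose': [[0.8428, 0.3035, -0.4444, 0.1247], [-0.5382, 0.476, -0.6955, -0.5859], [0.0004, 0.8254, 0.5646, 0.6017], [0.0, 0.0, 0.0, 1.0]]}
top {'fx': 392.4134, 'fy': 392.4134, 'cx': 320.8891, 'cy': 197.9293, 'pose': [[-0.0113, 0.9914, -0.1304, 0.4374], [-0.999, -0.0057, 0.0435, 0.0746], [0.0424, 0.1308, 0.9905, 0.9698], [0.0, 0.0, 0.0, 1.0]]}
```

View pics/top0.png

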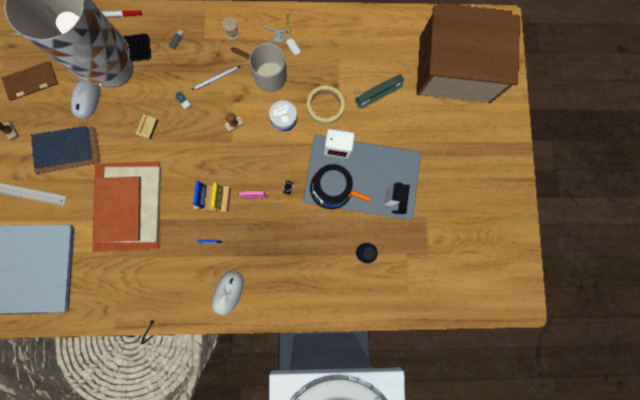

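View pics/side0.png

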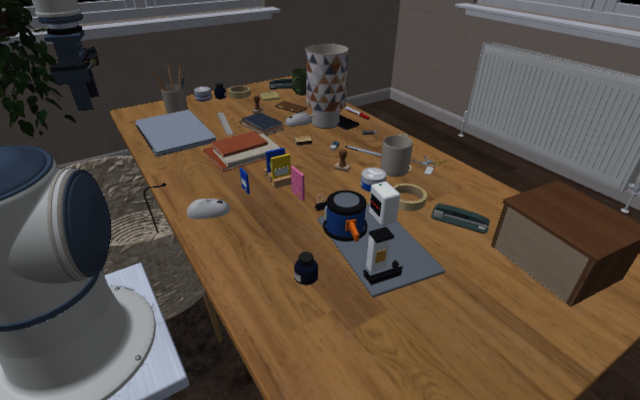

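Top: the blue card in the stand is at (201,195), yellow at (216,195), the reader plate spans (305–420,135–217), canister (332,187), ear (360,195), head (340,143), dock (398,197). Things that could pass for the blue card, top pixels: blue card in the stand (201,195), lone blue card (209,241), pink card (252,195). By description it is the one in the stand. I'll check it in a close crop.

```bash
python3 - <<'E'
import cv2,numpy as np
t=cv2.imread("pics/top0.png"); s=cv2.imread("pics/side0.png")
a=cv2.resize(t[165:255,180:280],None,fx=4,fy=4,interpolation=2)   # 400x360
b=cv2.resize(s[135:225,225:325],None,fx=4,fy=4,interpolation=2)
c=cv2.resize(t[125:225,300:430],(390,300),interpolation=2)
d=cv2.resize(s[175:295,300:450],(400,300),interpolation=2)
out=np.zeros((600,800,3),np.uint8)
out[:300,:400]=a[:300]; out[:300,400:]=b[:300]; out[300:,:390]=c; out[300:,400:]=d
cv2.imwrite("pics/crop1.png",out)
E
```

```text
(no output)
```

View pics/crop1.png

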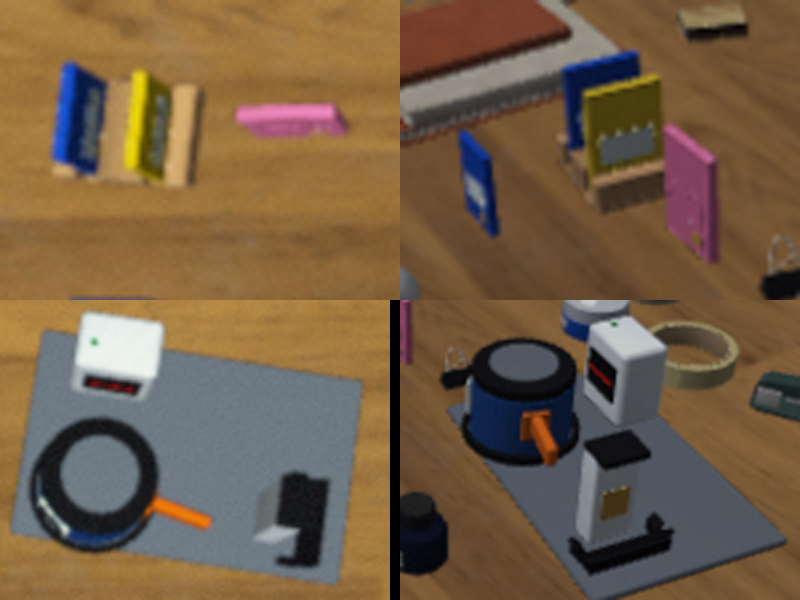

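The card in the stand is clearly the larger blue one; the lone blue card is small, and the pink one is ruled out. Next I measure the reader, canister ear and card.

```bash
cat > h.py <<'E'
from bench import ctrl
import cv2,numpy as np
P={n:ctrl.camera_params(n) for n in("side","top")}
def ray(n,uv):
    p=P[n];T=np.array(p["pose"]);uv=np.atleast_2d(uv).astype(float)
    d=np.c_[(uv[:,0]-p["cx"])/p["fx"],-(uv[:,1]-p["cy"])/p["fy"],-np.ones(len(uv))]@T[:3,:3].T
    return T[:3,3],d
def onz(n,uv,z):
    o,d=ray(n,uv); return (o+d*((z-o[2])/d[:,2])[:,None])[:,:2]
def proj(n,X):
    p=P[n];T=np.array(p["pose"]);c=(np.atleast_2d(X)-T[:3,3])@T[:3,:3]
    return np.c_[p["cx"]-p["fx"]*c[:,0]/c[:,2],p["cy"]+p["fy"]*c[:,1]/c[:,2]]
def mask(im,lo,hi,roi,ero=0):
    m=cv2.inRange(cv2.cvtColor(im,cv2.COLOR_BGR2HSV),np.array(lo),np.array(hi))
    k=np.zeros_like(m);x0,y0,x1,y1=roi;k[y0:y1,x0:x1]=m[y0:y1,x0:x1]
    n,l,s,c=cv2.connectedComponentsWithStats(k)
    return (l==1+np.argmax(s[1:,4])).astype(np.uint8)
def pts(m): return np.argwhere(m)[:,::-1]
E
python3 - <<'E'
from h import *
t=cv2.imread("pics/top0.png"); s=cv2.imread("pics/side0.png")
hsv=cv2.cvtColor(t,cv2.COLOR_BGR2HSV); print("plate hsv",hsv[165,385],hsv[205,320],"blue",hsv[190,198],"side blue",cv2.cvtColor(s,cv2.COLOR_BGR2HSV)[152,270])
for n,im,roi in(("top",t,(295,125,430,225)),("side",s,(320,190,450,300))):
    h=cv2.cvtColor(im,cv2.COLOR_BGR2HSV)
    m=mask(im,(95,25,55),(125,110,160),roi)
    q=onz(n,pts(m),.008).astype(np.float32)
    r=cv2.minAreaRect(q*1000); print(n,"plate",r, cv2.boxPoints(r).round(0).tolist(), m.sum())
for n,im,roi in(("top",t,(340,180,380,210)),("side",s,(335,205,370,245))):
    m=mask(im,(4,150,120),(16,255,255),roi); q=onz(n,pts(m),.062 if n=="top" else .052)*1000
    print(n,"ear mean",q.mean(0), cv2.boxPoints(cv2.minAreaRect(q.astype(np.float32))).round(0).tolist(),m.sum())
m=mask(t,(105,120,40),(128,255,255),(188,175,215,215)); p=pts(m)
for v in range(p[:,1].min(),p[:,1].max()+1):
    u=p[p[:,1]==v,0]; print(v,u.min(),u.max(),(onz("top",[(u.min()-.5,v)],.086)*1000).round(1)[0])
E
```

```text
plate hsv [105  49 136] [21 57 45] blue [111 234 110] side blue [112 224  65]
top plate ((617.0931396484375, -72.61161804199219), (270.9485778808594, 171.26890563964844), 80.48861694335938) [[510.0, -192.0], [679.0, -220.0], [724.0, 47.0], [555.0, 75.0]] 4699
side plate ((613.1328735351562, -74.75196838378906), (272.5609130859375, 173.48704528808594), 80.64054870605469) [[505.0, -195.0], [677.0, -223.0], [721.0, 46.0], [550.0, 74.0]] 3402
top ear mean [562.27598835 -54.70761115] [[549.0, -77.0], [564.0, -81.0], [577.0, -32.0], [562.0, -28.0]] 98
side ear mean [566.57961757 -46.7481145 ] [[549.0, -74.0], [569.0, -81.0], [588.0, -25.0], [569.0, -18.0]] 92
181 196 198 [594.  318.5]
182 196 199 [591.7 318.5]
183 196 201 [589.4 318.4]
184 196 202 [587.1 318.3]
185 196 204 [584.8 318.3]
186 195 205 [582.5 320.4]
187 195 205 [580.3 320.3]
188 195 201 [578.  320.3]
189 195 201 [575.7 320.2]
190 195 201 [573.4 320.1]
191 195 201 [571.2 320.1]
192 195 200 [568.9 320. ]
193 195 200 [566.6 319.9]
194 194 200 [564.4 322.1]
195 194 200 [562.1 322. ]
196 194 200 [559.8 321.9]
197 194 200 [557.6 321.9]
198 194 200 [555.3 321.8]
199 194 200 [553.  321.7]
200 194 200 [550.8 321.7]
201 194 200 [548.5 321.6]
202 193 200 [546.3 323.7]
203 193 200 [544.  323.7]
204 194 201 [541.7 321.4]
205 196 203 [539.5 316.9]
206 199 203 [537.2 310.2]
207 200 203 [534.9 307.9]
```

Reader yaw is −9.4° and the nest is at (0.586, 0.007). The ear is at about −107°, so the code is roughly 142° off. The blue card's centre is at (0.567, 0.317), with its width axis at about −6°. Grasping it now.

```bash
cat >> h.py <<'E'
YAW=np.radians(-9.44)
R=np.array([[np.cos(YAW),-np.sin(YAW),0],[np.sin(YAW),np.cos(YAW),0],[0,0,1]])
NEST=np.array([.5860,.0072,.008]); SLOT=NEST+R@[0,-.165,0]
def rot(yaxis,z):
    z=np.array(z,float);z/=np.linalg.norm(z);y=np.array(yaxis,float);y-=z*(y@z);y/=np.linalg.norm(y)
    return np.c_[np.cross(y,z),y,z]
S=np.sign((ctrl.current_eef_rot() if 0 else np.eye(3))[0,0])
def dockpose(tilt,foot,s,L=.046):   # foot: offset from slot, reader axes; L = TCP height along card
    t=np.radians(tilt); z=R@[0,np.sin(t),-np.cos(t)]
    return SLOT+R@np.array(foot)-L*z, rot(s*R[:,0],z)
E
python3 - <<'E'
from h import *
print(np.round(ctrl.current_eef_rot(),2).tolist())
a=np.radians(-6)
for s in(1,-1):
    o=rot([s*np.cos(a),s*np.sin(a),0],[0,0,-1])
    q=[ctrl.ik([.567,.317,.052],o)]+[ctrl.ik(*dockpose(*d,s)) for d in((17,(0,-.038,.125)),(17,(0,.0015,.001)),(0,(0,0,.001)))]
    for x in q: print(s,None if x is None else np.round(x,1))
E
```

```text
[[-0.96, 0.27, -0.0], [0.27, 0.96, -0.0], [0.0, -0.0, -1.0]]
1 [23.9 40.4 82.2 -0.  57.4 29.9]
1 [-35.5  30.6  82.   15.7  75.7 -31.1]
1 [-32.2  38.7  89.8  18.2  59.5 -33.1]
1 [-21.4  36.   92.7  -0.   51.4 -12. ]
-1 [  23.9   40.4   82.2   -0.    57.4 -150.1]
-1 [-35.5  30.6  82.   15.7  75.7 148.9]
-1 [-32.2  38.7  89.8  18.2  59.5 146.9]
-1 [-21.4  36.   92.7  -0.   51.4 168. ]
```

```bash
python3 - <<'E'
from h import *
a=np.radians(-6); o=rot([np.cos(a),np.sin(a),0],[0,0,-1])
ctrl.command_gripper(1.0)
ctrl.goto([.567,.317,.19],o)
print(ctrl.move_l([.567,.317,.052],vel=.12,contact_N=8))
ctrl.command_gripper(0.0)
print("w",ctrl.current_grip_width()*91,"F",ctrl.current_grasp_force())
ctrl.move_l([.567,.317,.23],vel=.12)
ctrl.goto(*dockpose(17,(0,-.038,.125),1))
print("w",ctrl.current_grip_width()*91,ctrl.current_t(),ctrl.current_tool_pos())
for n in("side","top"): cv2.imwrite(f"pics/{n}1.png",np.array(ctrl.read_camera(n)))
t=cv2.imread("pics/top1.png");s=cv2.imread("pics/side1.png")
out=np.zeros((600,800,3),np.uint8)
out[:300,:400]=cv2.resize(t[120:240,180:340],(400,300)); out[300:,:400]=cv2.resize(t[120:270,300:500],(400,300))
out[:,400:]=cv2.resize(s[100:325,300:450],(400,600)); cv2.imwrite("pics/crop2.png",out)
print(proj("side",[SLOT]),proj("top",[SLOT]))
E
```

```text
False
w 55.38414369987739 F 30.00023514032364
w 55.3844373275282 7.6 [ 0.55086502 -0.20548044  0.17710015]
[[380.31147928 273.00680855]] [[396.23012585 199.54190209]]
```

View pics/crop2.png

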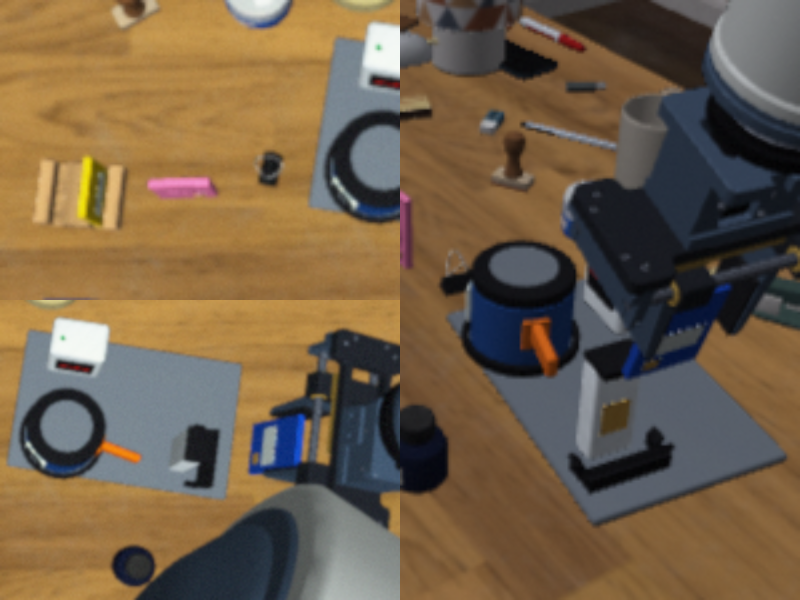

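The card is held, the yellow card is undisturbed, and the held card is at side crop (670,330). I check how it sits in the hand by comparing mask extremes with predicted corner pixels.

```bash
python3 - <<'E'
from h import *
tp=ctrl.current_tool_pos();E=ctrl.current_eef_rot()
C=np.array([[i*.004,j*.028,.046-k] for k in(0,.08) for i in(1,-1) for j in(1,-1)])  # tool frame
W=tp+C@np.array(E).T
for n,roi in(("side",(375,195,440,260)),("top",(418,155,475,220))):
    im=cv2.imread(f"pics/{n}1.png"); m=mask(im,(105,120,40),(128,255,255),roi)
    print(n,"pred foot",proj(n,W[:4]).round(1).tolist())
    h=cv2.approxPolyDP(cv2.convexHull(pts(m).astype(np.int32)),1.5,True)[:,0]; print("hull",h.tolist())
E
```

```text
side pred foot [[408.9, 231.5], [382.9, 239.2], [411.1, 234.9], [385.0, 242.8]]
hull [[423, 206], [424, 208], [408, 234], [395, 238], [402, 218]]
top pred foot [[426.2, 182.0], [423.2, 207.1], [429.3, 182.7], [426.4, 207.8]]
hull [[451, 176], [453, 178], [450, 201], [448, 203], [425, 206], [427, 183]]
```

```bash
python3 - <<'E'
from h import *
o=dockpose(17,(0,0,0),1)[1]
dy=.0025
ctrl.move_l(dockpose(17,(0,dy-.0262,.0857),1)[0],vel=.1,ori=o)
ctrl.move_l(dockpose(17,(0,dy-.0046,.015),1)[0],vel=.08,ori=o,contact_N=8)
print(ctrl.current_contact_force())
hit=ctrl.move_l(dockpose(17,(0,dy,-.006),1)[0],vel=.02,ori=o,contact_N=5)
tp=np.array(ctrl.current_tool_pos()); z=o[:,2]
foot=R.T@(tp+.046*z-SLOT)
print(hit,"foot mm",foot*1000,ctrl.current_contact_force(),ctrl.current_t())
for n in("side","top"): cv2.imwrite(f"pics/{n}2.png",np.array(ctrl.read_camera(n)))
t=cv2.imread("pics/top2.png");s=cv2.imread("pics/side2.png")
out=np.zeros((480,800,3),np.uint8)
out[:,:400]=cv2.resize(t[150:246,360:440],(400,480),interpolation=2); out[:,400:]=cv2.resize(s[205:301,345:425],(400,480),interpolation=2); cv2.imwrite("pics/crop3.png",out)
E
```

```text
[-0.66817081  0.14833811 -0.64743604]
True foot mm [0.05346241 0.99096724 0.51764718] [-1.50765916 -1.22388272  8.56140056] 10.0833
```

View pics/crop3.png

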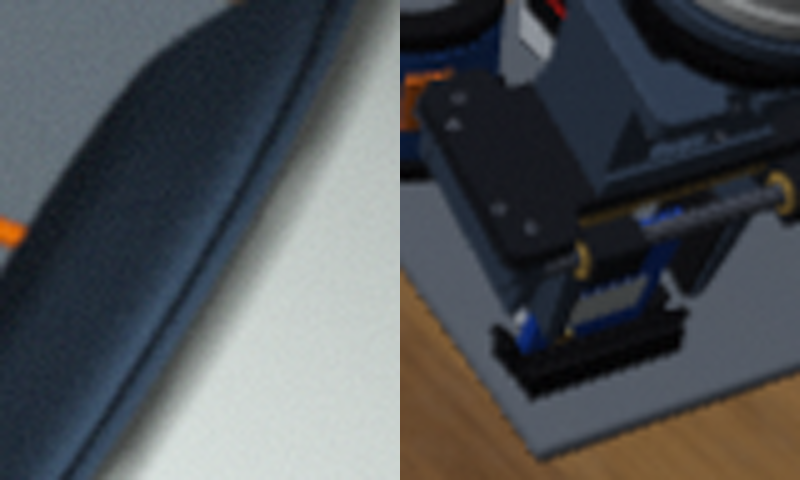

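The foot is on the slot floor, behind the lip (side crop, about (590,340)). Straightening it up now.

```bash
python3 - <<'E'
from h import *
for t,y in((17,1.0),(14,1.1),(10,1.2),(7,1.2),(3.5,1.2),(0,1.2)):
    p,o=dockpose(t,(0,y*1e-3,.0025),1)
    hit=ctrl.move_l(p,vel=.03,ori=o,contact_N=12); print(t,hit,np.round(ctrl.current_contact_force(),1))
    if hit: break
p,o=dockpose(0,(0,.0012,-.004),1)
if not hit:
    print(ctrl.move_l(p,vel=.015,contact_N=4),((np.array(ctrl.current_tool_pos())-SLOT)*1000),np.round(ctrl.current_contact_force(),1),ctrl.current_t())
for n in("side","top"): cv2.imwrite(f"pics/{n}3.png",np.array(ctrl.read_camera(n)))
cv2.imwrite("pics/crop4.png",cv2.resize(cv2.imread("pics/side3.png")[195:301,335:435],(600,600),interpolation=2))
E
```

```text
17 False [-1.3  0.3 -1.2]
14 False [-0.4  0.6 -0.6]
10 False [ 0.6 -0.2 -0.7]
7 False [ 0.1 -0.   0.4]
3.5 False [-1.3  0.1 -0.6]
0 False [-0.3 -0.7 -0.8]
True [ 0.27174697  0.5923558  45.88479769] [-1.1  0.   6.9] 11.9917
```

View pics/crop4.png

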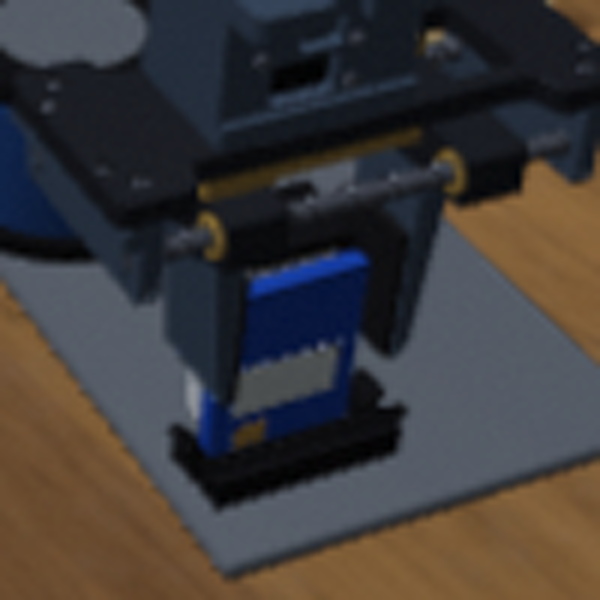

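The card stands upright on the floor, in front of the post and under the hood. I release it and check that the pushing path is feasible.

```bash
cat >> h.py <<'E'
def push(phi,s,off=.021,r=.075,z=.046):   # phi: ear angle in reader frame, deg
    f=np.radians(phi); u=R@[np.cos(f),np.sin(f),0]; t=R@[-np.sin(f),np.cos(f),0]
    p=NEST+r*u+off*t; p[2]=z
    return p,rot(s*u,[0,0,-1])
def ear(n,im,roi):
    m=mask(im,(4,150,100),(16,255,255),roi); q=onz(n,pts(m),.062 if n=="top" else .052)
    d=(q-NEST[:2])@R[:2,:2]; return np.degrees(np.arctan2(*(d.mean(0)[::-1]))),m.sum()
E
python3 - <<'E'
from h import *
ctrl.command_gripper(1.0); ctrl.sleep(.3)
p=np.array(ctrl.current_tool_pos()); ctrl.move_l(p+[0,0,.12],vel=.15)
print(ctrl.current_t())
for n in("side","top"): cv2.imwrite(f"pics/{n}4.png",np.array(ctrl.read_camera(n)))
clip=(np.r_[onz("top",[(288,187)],.02)[0],0]-NEST)@R; print("clip reader",clip*1000)
print("ear",ear("top",cv2.imread("pics/top0.png"),(340,180,380,210)),ear("side",cv2.imread("pics/side0.png"),(335,205,370,245)))
for s in(1,-1):
    for phi in(-97,-130,-165,-200,-240):
        q=ctrl.ik(*push(phi,s)); print(s,phi,None if q is None else np.round(q,0))
t=cv2.imread("pics/top4.png");sd=cv2.imread("pics/side4.png")
out=np.zeros((480,800,3),np.uint8)
out[:,:400]=cv2.resize(t[130:250,330:430],(400,480),interpolation=2); out[:,400:]=cv2.resize(sd[193:301,345:435],(400,480),interpolation=2); cv2.imwrite("pics/crop5.png",out)
E
```

```text
14.0417
clip reader [-13.52173024 105.10403956  -8.        ]
ear (np.float64(-101.56576397806253), np.uint64(101)) (np.float64(-101.02593864265774), np.uint64(118))
1 -97 [-13.  37.  92.  -0.  51.  94.]
1 -130 [-12.  35.  98.  -0.  47. 127.]
1 -165 [ -9.  33. 103.  -0.  44. 165.]
1 -200 [  -4.   33.  103.   -0.   44. -154.]
1 -240 [   1.   35.   98.   -0.   47. -109.]
-1 -97 [-13.  37.  92.  -0.  51. -86.]
-1 -130 [-12.  35.  98.  -0.  47. -53.]
-1 -165 [ -9.  33. 103.  -0.  44. -15.]
-1 -200 [ -4.  33. 103.  -0.  44.  26.]
-1 -240 [ 1. 35. 98. -0. 47. 71.]
```

View pics/crop5.png

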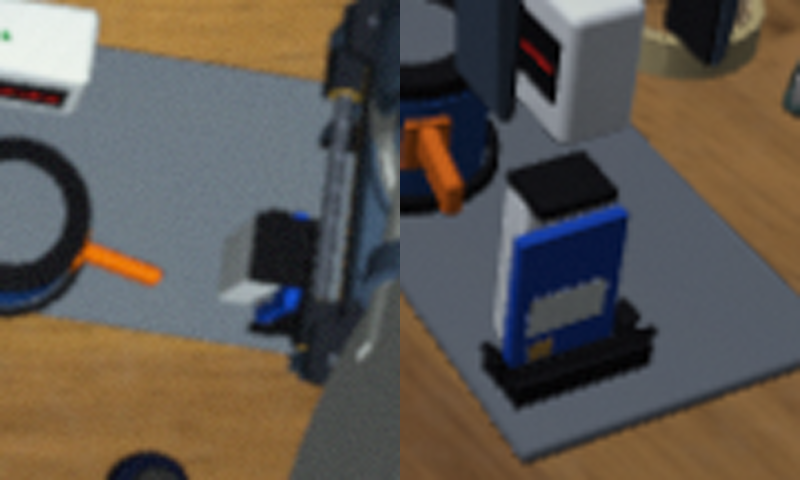

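The released card stands upright in the slot, its top tucked under the hood (side crop (570,280)). Next: closed fingers behind the ear, then sweep clockwise, stopping short of the target.

```bash
python3 - <<'E'
from h import *
ctrl.command_gripper(0.0)
p,o=push(-101,-1,off=.034,z=.17); ctrl.goto(p,o)
print(ctrl.move_l(push(-101,-1,off=.034)[0],vel=.1,contact_N=6))
print(ctrl.move_l(push(-101,-1)[0],vel=.03,contact_N=10))
hit=False
for phi in np.linspace(-101,-230,17)[1:]:
    p,o=push(phi,-1); hit=ctrl.move_l(p,vel=.05,ori=o,contact_N=10)
    if hit: print("hit",phi,ctrl.current_contact_force()); break
print(ctrl.current_t(),np.round(ctrl.current_contact_force(),1))
for n in("side","top"): cv2.imwrite(f"pics/{n}5.png",np.array(ctrl.read_camera(n)))
t=cv2.imread("pics/top5.png");sd=cv2.imread("pics/side5.png")
out=np.zeros((480,800,3),np.uint8)
out[:,:400]=cv2.resize(t[110:254,270:390],(400,480),interpolation=2); out[:,400:]=cv2.resize(sd[150:294,290:410],(400,480),interpolation=2); cv2.imwrite("pics/crop6.png",out)
E
```

```text
False
False
24.525 [-0.   0.  -1.4]
```

View pics/crop6.png

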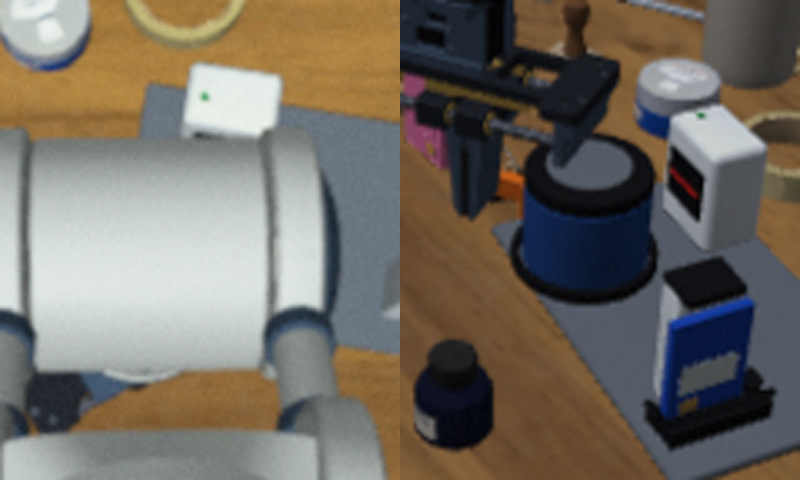

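The card is unmoved, the canister is seated, and the finger is behind the ear (side crop (510,185)). I finish the arc, back off, raise and measure.

```bash
python3 - <<'E'
from h import *
for phi in(-235,-239.5):
    p,o=push(phi,-1); print(ctrl.move_l(p,vel=.03,ori=o,contact_N=10))
ctrl.sleep(.3)
ctrl.move_l(push(-239.5,-1,off=.040)[0],vel=.05)
p,o=push(-239.5,-1,off=.040,z=.2); ctrl.move_l(p,vel=.15)
q=list(ctrl.current_q()); q[0]=60; ctrl.movej(q)
ctrl.sleep(.3); print(ctrl.current_t())
for n in("side","top"): cv2.imwrite(f"pics/{n}6.png",np.array(ctrl.read_camera(n)))
t=cv2.imread("pics/top6.png");sd=cv2.imread("pics/side6.png")
for n,im,roi in(("top",t,(285,150,345,225)),("side",sd,(300,180,375,240))):
    try: print(n,ear(n,im,roi))
    except Exception as e: print(e)
out=np.zeros((480,800,3),np.uint8)
out[:,:400]=cv2.resize(t[110:254,270:390],(400,480),interpolation=2); out[:,400:]=cv2.resize(sd[150:294,290:410],(400,480),interpolation=2); cv2.imwrite("pics/crop7.png",out)
E
```

```text
False
False
29.55
top (np.float64(118.67185144257547), np.uint64(136))
side (np.float64(118.29241508487397), np.uint64(129))
```

View pics/crop7.png

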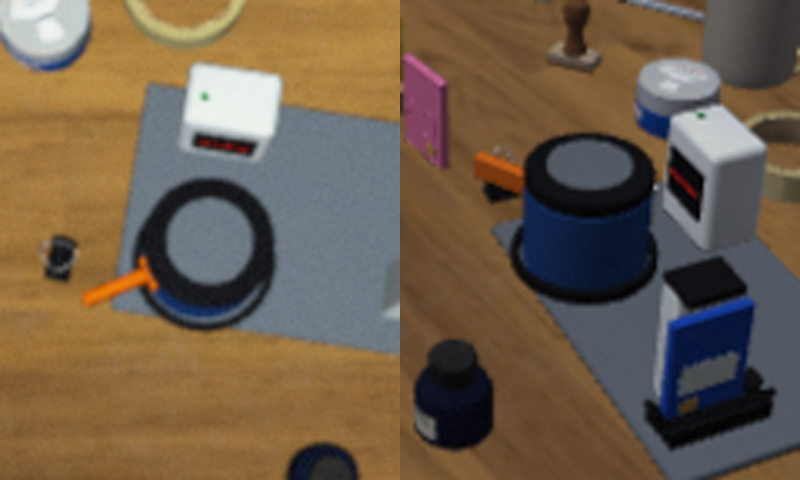

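The ear is at about 118.5° against a target of 120° (top crop (120,285)), the canister is seated, the card is upright, and the clip and other things are untouched. Handing in.

```bash
python3 -c "
from bench import ctrl
print(ctrl.sign_off())"
```

```text
the job is handed in; nothing more can be done
None
```

I handed the job in at about 30 s: the blue card stands upright in the dock under the hood, and the canister's code faces the scan window within about 2° by my camera measurement; the judge returned no result.

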